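# Clip the tube carousel onto its mixer spindle

## Robot

A 6-joint arm with a two-finger parallel gripper is mounted at the origin on a cart in front of the work surface, level with it; the furniture and walls round the work are solid. World frame = base frame: x ahead of the robot, y to its left, z up, the work surface at z = 0. Lengths are in m, angles in rad, forces in N, time in s.
With the tool pointing down it reaches from about 0.25 to 0.775 m from the base axis. Payload 8.9 kg.
Tool frame: the origin (TCP) lies midway between the tips of the shut fingers; the grasp point (between the pads) lies 19 mm behind it; z points along the fingers, y is the line along which they close (so a half turn about z gives the same grasp; the last joint's range is limited). The gripper opens to 85 mm and grips with 20 to 120 N. Pads are 22 mm wide; open, the fingers measure 114 mm over their backs; the gripper's body (76 mm by 85 mm) begins 54 mm behind the grasp point. The pads swing forward as they close: fully open they stand 13 mm farther back than shut.
Start: joints at [-1.411, 0.291, -0.153, 1.127, 0, 1.431], TCP at [0.155, -0.502, 0.231] pointing down, gripper open.
Joint ranges: [-2.52, 2.52], [-0.91, 1.74], [-1.3, 1.37], [-1.96, 2.02], [-1.52, 1.47], [-3.14, 3.14]. Speed limits (rad/s): [2.22, 2.22, 2.79, 3.14, 3.14, 3.14].

## Interface

Orientations are given as a 3x3 rotation matrix whose columns are the frame's x, y, z axes.
In Python, from bench import manip gives the robot as it stands. Calls block until the motion is done:
- manip.move_to(position, orientation): joint-space move of the TCP to a pose.
- manip.servo_line(position, vel=0.15, orientation=None, until_force=None): straight line of the TCP; orientation=None keeps the orientation; vel is the mean speed in m/s. With until_force (N) it stops when the force on the tool has changed by that much, and returns True; else False.
- manip.goto_joints(angles): joint-space move.
- manip.command_gripper(opening, strength=None): finger opening in m; strength is the grip in N (None keeps the last); returns when the fingers have stopped.
- manip.pause(seconds).
- manip.solve_ik(position, orientation): joint angles nearest the present ones, or None.
- manip.get_obs(): the state.
- manip.snapshot(name): name is "scene" or "top"; returns (picture, depth): 400x640x3 uint8, red, green, blue; 400x640 float32, m along the optical axis (not along the pixel's ray), 0 where there is no reading.
- manip.camera_info(name): a dict with "K" (3x3 intrinsics, pixels), "R" (3x3) and "t" (3): a world point X has camera coordinates R X + t. Camera axes: x right, y down, z forward; pixel columns grow to the right and rows downward; lengths in m; the calibration is good to about 2 mm. A picture is of the moment at which its call begins. camera_info takes no time and is no camera call.
A pose or a line that the arm cannot do raises manip.IKError and nothing moves.
- manip.sign_off(): hands the job in; it is judged then, once.
The state is a dict: "t": time; "joints": joint angles; "joint_velocities": joint speeds; "joint_efforts": joint torques, N m; "tcp_pos": TCP position; "tool_rot": TCP orientation; "force": force on the tool from outside, world axes, zero at the start; "wrist_torque": the same for the moment, N m; "grip_width": finger opening in m; "gripper_force": force on a finger pad.
Only numpy, scipy, OpenCV 4.12 (cv2) and the standard library are available. Lean on these libraries where they do the work, as an engineer would, in place of code of your own. Each camera call takes 0.05 s, during which the arm holds its last target. There are 200 camera calls.

## Task

The tube carousel of the bench mixer is not yet secured. Pick up the yellow spring clip by its tab, push it sideways into the groove at the top of the mixer spindle until it snaps fully home, and let go; push gently, without ramming or forcing the clip or the gripper against the mixer, and leave the petri dish, the beaker and the stopper where they stand.

Things in the scene. Friction and masses are not known exactly. Their poses are not given: they have to be found in the camera images.
- clip: Loose yellow spring clip lying flat, tab up; 63 mm long, 33 mm wide, about 46 g. Origin: on its underside, at the centre of the space where the shaft sits when home. +x points out of the open mouth (the way it is pushed), z up. Flat yellow crown, 5 mm thick, behind the origin; its stop face at x = -8 mm meets the shaft when home.
- clip_tab (a point): Middle of the clip's upright ribbed yellow tab, best pinched here across its 10 mm thickness (y): 32 mm behind the clip's origin (x = -32 mm), 26 mm above its underside. The tab spans x -44 to -20 mm and z 0 to 42 mm of the clip. Axes as the clip's.
- clip_seat (a point): Centre of the clip's shaft space, 2.5 mm above the clip's origin; it lies on the spindle axis when the clip is home, 9 mm short of it when the waist of the legs is about to pass.
- leg_l (a joint): Spring-out angle (rad) of one of the clip's two sprung legs of 5 mm steel wire: 0 shut, about 0.17 while the waist passes the shaft. Waist 7 mm ahead of the clip's origin, gap there 10 mm; ends flare to x = 17 mm, 21 mm apart inside. Pushing past takes about 8 to 12 N, then the legs snap shut behind the shaft and the push drops until the stop face meets it; 10 N there is ample.
- mixer: Fixed bench tube mixer: grey housing 110 x 110 x 30 mm, origin under its centre on the worktop, z up. Its vertical spindle carries a white round carousel (100 mm across), an aluminium boss (48 mm across, 12 mm high), right on the boss's flat top the groove (shaft 16 mm thick, 7 mm high), and above it a steel head 28 mm thick, 27 mm high.
- mixer_axis (a point): Point on the spindle axis at the housing's top, 30 mm above the worktop. All is round: the clip may come from any side. The spindle is clamped stiffly at an unknown height: the boss's top is 60 to 88 mm above the worktop, told by no entry; feel it with the clip or see it. The 5 mm thick clip has 2 mm of play in the groove.
- petri: Loose closed clear petri dish, 61 mm across, 16 mm high, between the mixer's and the clip's places; origin under its centre. Leave alone.
- beaker: Loose small glass beaker, 52 mm across, 65 mm high, at the back; origin under its centre. Leave alone.
- stopper: Loose red-brown rubber stopper, 27 mm across, 24 mm high, on the right; origin under its centre. Leave alone.

How it is judged:
On the way:
1. the clip is lifted off the worktop (height (world z) of clip above 0.03 m), for 0.1 s.
At the end, for the whole second after the job is handed in: The clip is released and at rest in the spindle's groove, snapped home: the centre of its shaft space within 3 mm of the spindle axis, its underside 57 to 92 mm above the worktop (in the groove, not on top of the head), tilted less than 0.12 rad, its leg sprung shut (under 0.1 rad) (horizontal distance between clip_seat and mixer_axis below 0.003 m and height (world z) of clip between 0.057 and 0.092 m and angle between clip's own z axis and vertical below 0.12 rad and linear speed of clip below 0.02 m/s and value of joint leg_l below 0.1 rad); the robot touches nothing.
It fails at once if the clip is forced against the mixer with more than 40 N (contact force between clip and mixer above 40 N).
It fails at once if the robot itself presses on the mixer with more than 15 N (contact force between any of the fingers, the arm and mixer above 15 N).
It fails at once if the petri dish, beaker or stopper is moved more than 15 mm (distance of any of petri, beaker, stopper from where it was at the start of the episode above 0.015 m).
It also fails if it takes over 67 s, if anything falls off the work surface, if the arm or the gripper's body presses on something with over 40 N, if the wrist force passes 120 N, or if a joint passes its speed limit or range.

## Working session

There is one attempt and no reset: what is moved stays moved. The work goes in short steps, each a Python script; the robot and the scene stay as the last script left them, time stands still between calls to the robot, and variables do not carry over. Pictures are saved under pics/ and viewed, at most 10 in all, crops included, and the job is handed in when it is done.

```bash
mkdir -p pics; ls
python3 - <<'E'
from bench import manip
import cv2,numpy as np
for n in("scene","top"):
    p,d=manip.snapshot(n); cv2.imwrite(f"pics/{n}0.png",p[:,:,::-1]); np.savez(f"{n}0.npz",p=p,d=d)
    c=manip.camera_info(n); print(n,c["K"].round(1).tolist(),c["R"].round(3).tolist(),c["t"].round(3).tolist())
    print((d==0).mean())
o=manip.get_obs();print(o["t"],o["tcp_pos"],o["tool_rot"].round(3))
E
```

```text
pics
scene [[470.5, 0.0, 325.4], [0.0, 470.5, 198.1], [0.0, 0.0, 1.0]] [[0.758, -0.652, -0.022], [-0.373, -0.404, -0.835], [0.536, 0.641, -0.549]] [-0.438, 0.184, 0.812]
0.00391796875
top [[408.7, 0.0, 323.4], [0.0, 408.7, 199.0], [0.0, 0.0, 1.0]] [[-0.002, -1.0, -0.023], [-0.985, 0.006, -0.175], [0.175, 0.022, -0.984]] [-0.068, 0.534, 1.089]
0.004125
0.1 [ 0.15451991 -0.50133343  0.23080279] [[ 0.956  0.294 -0.   ]
 [ 0.294 -0.956  0.001]
 [ 0.    -0.001 -1.   ]]
```

View pics/scene0.png

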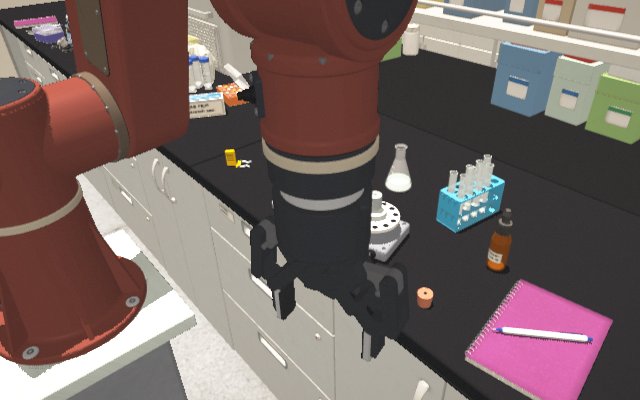

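View pics/top0.png

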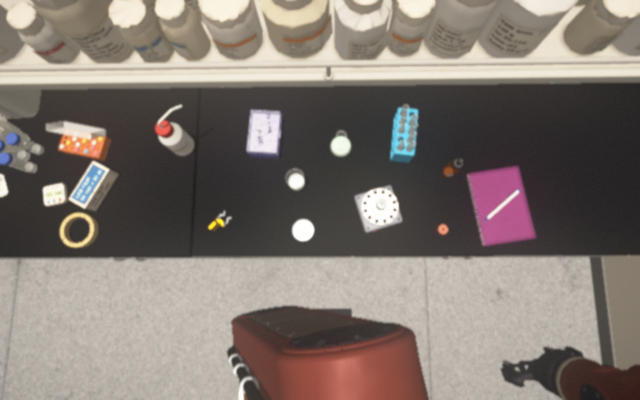

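The top view shows the clip at about (220,222), the mixer at (379,208), the petri dish at (303,230), the beaker at (295,179) and the stopper at (443,229). The scene view shows the clip at (235,160) and the spindle head at (375,200).

```bash
cat > h.py <<'E'
import numpy as np,cv2
from bench import manip
def cloud(n,d):
    c=manip.camera_info(n);K,R,t=c["K"],c["R"],c["t"]
    v,u=np.mgrid[:d.shape[0],:d.shape[1]]
    X=np.stack([(u-K[0,2])/K[0,0]*d,(v-K[1,2])/K[1,1]*d,d],-1)
    return (X-t)@R
def ray(n,u,v,z):
    c=manip.camera_info(n);K,R,t=c["K"],c["R"],c["t"]
    o=-R.T@t; r=R.T@np.linalg.solve(K,[u,v,1.]); return o+r*(z-o[2])/r[2]
def pix(n,X):
    c=manip.camera_info(n);x=c["K"]@(c["R"]@np.asarray(X)+c["t"]);return x[:2]/x[2]
E
python3 - <<'E'
from h import *
out=[]
for n,(cu,cv_),(mu,mv) in(("top",(220,220),(379,208)),("scene",(238,160),(378,222))):
    z=np.load(n+"0.npz");p,d=z["p"],z["d"];W=cloud(n,d)
    hsv=cv2.cvtColor(p,cv2.COLOR_RGB2HSV)
    yel=cv2.inRange(hsv,(20,120,80),(35,255,255))>0
    win=np.zeros(yel.shape,bool);win[cv_-18:cv_+18,cu-20:cu+20]=1
    y=yel&win; leg=win&~yel&(p.min(-1)>90)
    print(n,"yel",y.sum());
    P=W[y];print(" z range",np.percentile(P[:,2],[1,50,99]).round(3),"mean",P.mean(0).round(4),"hi",P[P[:,2]>.03].mean(0).round(4),"lo",P[P[:,2]<.015].mean(0).round(4))
    L=W[leg];print(" leg",leg.sum(),L.mean(0).round(4)); 
    for m,q in(("y",y),("l",leg)):
        a=np.argwhere(q); print(m,a.mean(0).round(1),a.min(0),a.max(0))
    M=W[mv-30:mv+30,mu-32:mu+32].reshape(-1,3)
    h=np.histogram(M[:,2],bins=np.arange(0,.14,.004));print(" mixz",list(zip((h[1][:-1]*1000).round().astype(int).tolist(),h[0].tolist())))
    zm=np.percentile(M[:,2],99.5);T=M[M[:,2]>zm-.008];print(" top",zm,T.mean(0).round(4),T.min(0).round(3),T.max(0).round(3),len(T))
    for s,(u,v,r) in(("c",(cu,cv_,25)),("m",(mu,mv,35))):
        out.append(cv2.resize(p[v-r:v+r,u-r:u+r],(400,300 if 0 else 400),interpolation=cv2.INTER_CUBIC)[:, :, ::-1])
im=np.vstack([np.hstack(out[:2]),np.hstack(out[2:])]);cv2.imwrite("pics/crops.png",cv2.resize(im,(600,600)))
for n,u,v,z in(("petri",303,230,.016),("beaker",295,179,.03),("stopper",443,229,.024)): print(n,ray("top",u,v,z).round(3))
E
```

```text
top yel 138
 z range [-0.003  0.006  0.044] mean [0.4698 0.2364 0.0158] hi [0.4621 0.2384 0.0398] lo [0.4746 0.2358 0.0032]
 leg 79 [0.4902 0.2159 0.0025]
y [223.8 215.7] [218 207] [230 223]
l [217.2 224.5] [210 217] [225 231]
 mixz [(0, 970), (4, 61), (8, 6), (12, 8), (16, 10), (20, 43), (24, 163), (28, 255), (32, 41), (36, 1), (40, 0), (44, 0), (48, 0), (52, 0), (56, 65), (60, 457), (64, 258), (68, 28), (72, 89), (76, 38), (80, 0), (84, 4), (88, 1), (92, 2), (96, 3), (100, 6), (104, 31), (108, 54), (112, 2), (116, 0), (120, 0), (124, 0), (128, 0), (132, 0)]
 top 0.9591585073056085 [ 0.3349 -0.0956  1.1642] [ 0.335 -0.096  1.164] [ 0.335 -0.096  1.164] 20
scene yel 199
 z range [-0.002  0.017  0.043] mean [0.4656 0.236  0.0212] hi [0.4541 0.2201 0.047 ] lo [0.4745 0.2463 0.0044]
 leg 67 [0.4847 0.2046 0.0109]
y [157.9 231.5] [149 225] [167 241]
l [163.4 245.1] [160 238] [167 251]
 mixz [(0, 249), (4, 4), (8, 14), (12, 24), (16, 24), (20, 44), (24, 137), (28, 500), (32, 3), (36, 0), (40, 0), (44, 0), (48, 0), (52, 6), (56, 51), (60, 408), (64, 70), (68, 28), (72, 109), (76, 12), (80, 7), (84, 20), (88, 13), (92, 21), (96, 18), (100, 18), (104, 37), (108, 44), (112, 0), (116, 0), (120, 0), (124, 0), (128, 0), (132, 0)]
 top 0.5570849045996589 [-0.0344 -0.7316  0.5899] [-0.034 -0.732  0.59 ] [-0.034 -0.732  0.59 ] 20
petri [ 0.451 -0.012  0.016]
beaker [0.595 0.011 0.03 ]
stopper [ 0.451 -0.402  0.024]
```

View pics/crops.png

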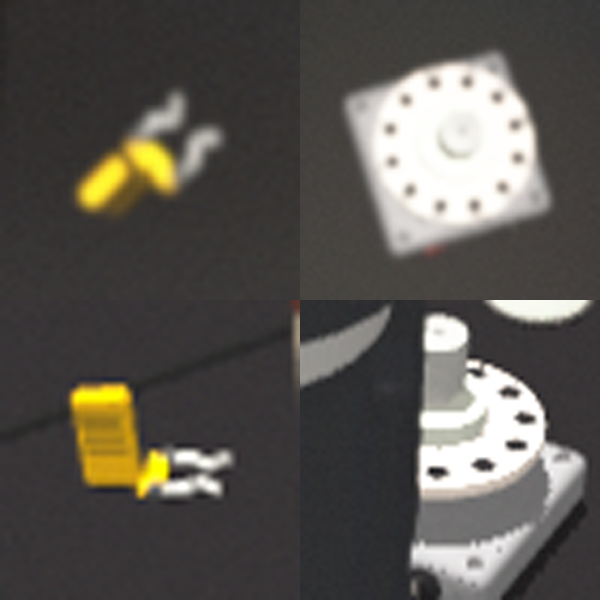

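The crops show the tab top as a yellow strip, with the legs pointing to the upper right in the top view. The mixer head and boss are clear. Depth puts the boss top at about 75 mm and the head top at about 109 mm, which fits the given 34 mm difference. Next I fit the axis and the clip pose, then go above the clip.

Run:
```python
from h import *
def band(W,c,lo,hi,r=.06):
    return W[(np.hypot(W[...,0]-c[0],W[...,1]-c[1])<r)&(W[...,2]>lo)&(W[...,2]<hi)]
c0=ray("top",379,208,.06); print(c0.round(3))
for n in("top","scene"):
    z=np.load(n+"0.npz");p,d=z["p"],z["d"];W=cloud(n,d)
    for nm,lo,hi in(("head",.102,.118),("boss",.070,.081),("car",.055,.068),("house",.022,.036)):
        P=band(W,c0,lo,hi,.09)
        (x,y),r=cv2.minEnclosingCircle(P[:,:2].astype(np.float32))
        print(n,nm,len(P),P.mean(0).round(4),"medz",np.median(P[:,2]).round(4),"circ",round(x,4),round(y,4),round(r,4))
    hsv=cv2.cvtColor(p,cv2.COLOR_RGB2HSV);yel=cv2.inRange(hsv,(20,120,80),(35,255,255))>0
    near=np.hypot(W[...,0]-.47,W[...,1]-.235)<.06
    T=W[yel&near&(W[...,2]>.03)] if n=="top" else W[yel&near&(W[...,2]>.006)]
    L=W[near&~yel&(p.min(-1)>90)]
    print("tab",cv2.minAreaRect((T[:,:2]*1000).astype(np.float32)),"legs",L.mean(0).round(4))
    # angle from pixel rays
    if n=="top":
        a=np.argwhere(yel&near&(W[...,2]>.03)).mean(0);b=np.argwhere(near&~yel&(p.min(-1)>90)).mean(0)
        A=ray(n,a[1],a[0],.042);B=ray(n,b[1],b[0],.0025);print(A,B,np.degrees(np.arctan2(*(B-A)[[1,0]])),np.linalg.norm((B-A)[:2]))
```

```text
[ 0.506 -0.222  0.06 ]
top head 91 [ 0.5085 -0.2227  0.1084] medz 0.1084 circ 0.5088 -0.2232 0.0139
top boss 139 [ 0.506  -0.2205  0.0747] medz 0.0745 circ 0.5176 -0.2211 0.032
top car 780 [ 0.5079 -0.2224  0.063 ] medz 0.063 circ 0.5091 -0.2232 0.0501
top house 484 [ 0.4939 -0.2146  0.0285] medz 0.0286 circ 0.5087 -0.223 0.0738
tab ((462.5498352050781, 239.11427307128906), (10.21601390838623, 23.400901794433594), 49.475341796875) legs [0.4902 0.2159 0.0025]
[0.46182112 0.2378     0.042     ] [0.49020476 0.21592756 0.0025    ] -37.617858169492656 0.03583342888927356
scene head 96 [ 0.5101 -0.2284  0.1075] medz 0.108 circ 0.511 -0.2252 0.0142
scene boss 135 [ 0.5102 -0.2372  0.0742] medz 0.0746 circ 0.5128 -0.2305 0.0234
scene car 532 [ 0.515  -0.2517  0.0624] medz 0.0626 circ 0.5171 -0.2343 0.0496
scene house 704 [ 0.5071 -0.264   0.0285] medz 0.0291 circ 0.5154 -0.258 0.0594
tab ((462.3246765136719, 237.7783660888672), (15.322867393493652, 24.770322799682617), 24.123743057250977) legs [ 0.4465  0.2306 -0.6111]
```

Axis is about (0.509,-0.224) and the boss top about 0.075. The tab centre is (0.4625,0.2385) at yaw of about -40° and measures 10 x 23 mm, as specified. Picking it up.

```bash
cat >> h.py <<'E'
def Rt(yaw):
    c,s=np.cos(yaw),np.sin(yaw); return np.array([[c,s,0],[s,-c,0],[0,0,-1.]])
def st(m=""):
    o=manip.get_obs();print(m,"t%.2f"%o["t"],"tcp",o["tcp_pos"].round(4),"F",o["force"].round(2),"w%.4f gf%.1f"%(o["grip_width"],o["gripper_force"]));return o
E
python3 - <<'E'
from h import *
R=Rt(np.radians(-40.)); x,y=.4625,.2385
print(manip.solve_ik([x,y,.009],R).round(2), manip.solve_ik([.5093,-.18,.10],Rt(-np.pi/2)).round(2))
manip.command_gripper(.045,50)
manip.move_to([x,y,.13],R); st("above")
print(manip.servo_line([x,y,.009],.08,until_force=8)); st("down")
manip.command_gripper(0,50); st("grip")
manip.servo_line([x,y,.15],.12); st("lift")
p,d=manip.snapshot("scene");cv2.imwrite("pics/lift.png",cv2.resize(p[60:260,150:410,::-1],(780,600)))
E
```

```text
[ 0.34  0.52 -0.47  0.58  0.   -2.11] [-0.48  0.43 -0.32  0.82  0.   -2.05]
above t3.54 tcp [0.4628 0.2381 0.13  ] F [ 0.82  0.32 -1.02] w0.0448 gf0.0
False
down t5.20 tcp [0.4628 0.2386 0.0094] F [-0.08  0.87 -0.34] w0.0450 gf0.0
grip t5.61 tcp [0.4627 0.2386 0.0093] F [-0.67  0.07  4.63] w0.0093 gf49.0
lift t6.93 tcp [0.462  0.2383 0.1493] F [ 0.15  0.96 -0.41] w0.0091 gf48.6
```

View pics/lift.png

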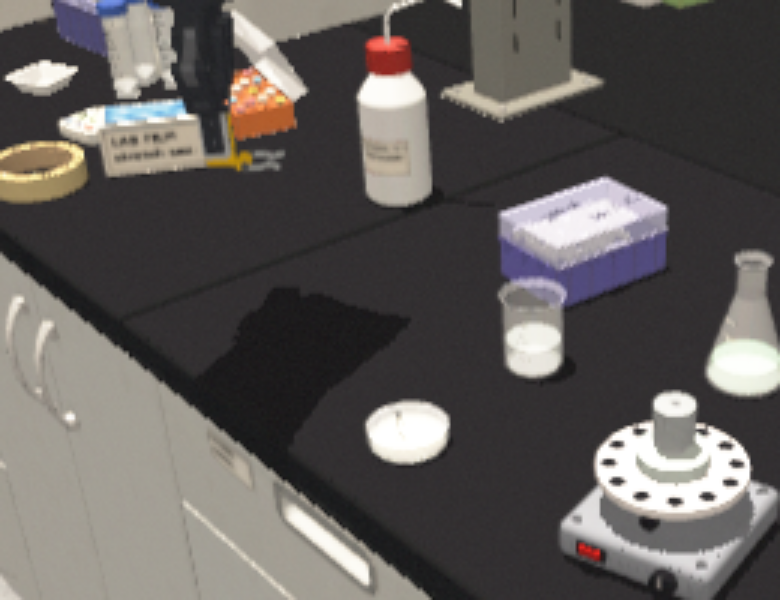

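The clip is held level in the fingers (legs at crop (265,158)), and the mixer is now fully visible. I move to a standoff on the mixer's +y side and re-measure the axis and the legs there.

Run:
```python
from h import *
R=Rt(-np.pi/2); ax=np.array([.5093,-.2238])
manip.move_to([ax[0],ax[1]+.087,.15],R); manip.servo_line([ax[0],ax[1]+.087,.092],.1); o=st("standoff")
crops=[]
for n in("top","scene"):
    p,d=manip.snapshot(n);np.savez(n+"1.npz",p=p,d=d);W=cloud(n,d)
    f=lambda c,r,lo,hi:(np.hypot(W[...,0]-c[0],W[...,1]-c[1])<r)&(W[...,2]>lo)&(W[...,2]<hi)
    for nm,lo,hi,r in(("head",.104,.115,.02),("boss",.070,.080,.03),("car",.055,.068,.056)):
        P=W[f(ax,r,lo,hi)]
        if len(P)>3:
            (x,y),rr=cv2.minEnclosingCircle(P[:,:2].astype(np.float32));print(n,nm,len(P),"medz",np.median(P[:,2]).round(4),"circ",round(x,4),round(y,4),round(rr,4))
    bright=p.min(-1)>90
    hsv=cv2.cvtColor(p,cv2.COLOR_RGB2HSV);yel=cv2.inRange(hsv,(20,120,60),(35,255,255))>0
    c=(ax[0],ax[1]+.05); 
    for nm,q in(("yel",yel&f(c,.06,.06,.14)),("leg",bright&~yel&f(c,.026,.076,.1))):
        P=W[q]; print(n,nm,len(P), P.mean(0).round(4) if len(P) else"", P.min(0).round(4) if len(P) else "",P.max(0).round(4) if len(P) else "")
    u,v=pix(n,[ax[0],ax[1]+.04,.08]).astype(int)
    crops.append(cv2.resize(p[v-40:v+40,u-40:u+40,::-1],(400,400),interpolation=cv2.INTER_CUBIC)); print(u,v)
cv2.imwrite("pics/stand.png",np.hstack(crops))
```

```text
standoff t9.12 tcp [ 0.5097 -0.1367  0.0924] F [-0.13  0.04 -0.33] w0.0095 gf48.6
top head 84 medz 0.1088 circ 0.5089 -0.2236 0.0142
top boss 77 medz 0.075 circ 0.5091 -0.2236 0.0235
top car 402 medz 0.0627 circ 0.5084 -0.2262 0.0499
top yel 0   
top leg 0   
365 205
scene head 118 medz 0.1084 circ 0.5094 -0.2239 0.0149
scene boss 224 medz 0.0744 circ 0.5103 -0.2259 0.0252
scene car 969 medz 0.0626 circ 0.5089 -0.2235 0.0512
scene yel 136 [ 0.5087 -0.1504  0.0997] [ 0.4939 -0.1618  0.0818] [ 0.5244 -0.1292  0.1284]
scene leg 55 [ 0.5086 -0.1739  0.0871] [ 0.4931 -0.1869  0.0835] [ 0.5256 -0.1608  0.0896]
359 199
```

View pics/stand.png

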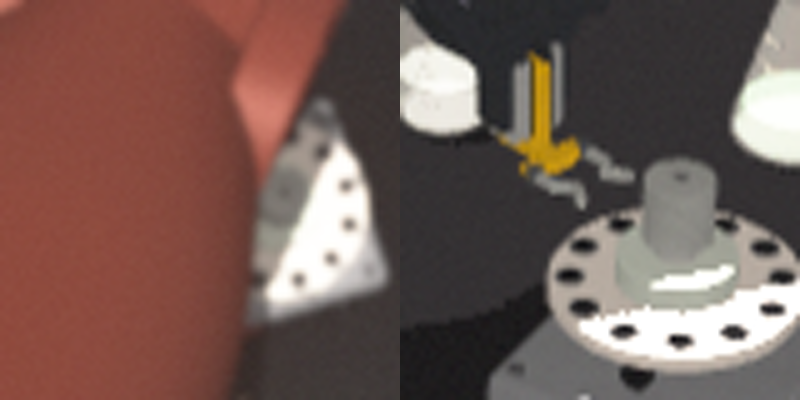

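The legs and shaft line up: both clip and axis are at x≈0.5092. The underside is about 9 mm below the TCP and the boss top is at about 0.0748. Now feel the boss with the leg ends.

Run:
```python
from h import *
ax=np.array([.5092,-.2238]); R=Rt(-np.pi/2)
y=ax[1]+.0675; x=ax[0]+.0003
manip.servo_line([x,y,.0915],.08,orientation=R); st("pre")
print(manip.servo_line([x,y,.078],.01,until_force=2.5)); o=st("feel")
z=o["tcp_pos"][2]
manip.servo_line([x,y,z+.0015],.02); st("up")
p,d=manip.snapshot("scene");u,v=359,205
cv2.imwrite("pics/feel.png",cv2.resize(p[v-30:v+30,u-40:u+40,::-1],(800,600),interpolation=cv2.INTER_CUBIC))
```

```text
pre t9.62 tcp [ 0.5095 -0.1571  0.0916] F [-0.19  0.34 -0.26] w0.0091 gf48.6
True
feel t10.43 tcp [ 0.5095 -0.1562  0.0838] F [-0.26  1.05  5.39] w0.0093 gf49.5
up t10.68 tcp [ 0.5095 -0.1563  0.0852] F [-0.74 -1.18 -0.38] w0.0092 gf48.7
```

View pics/feel.png

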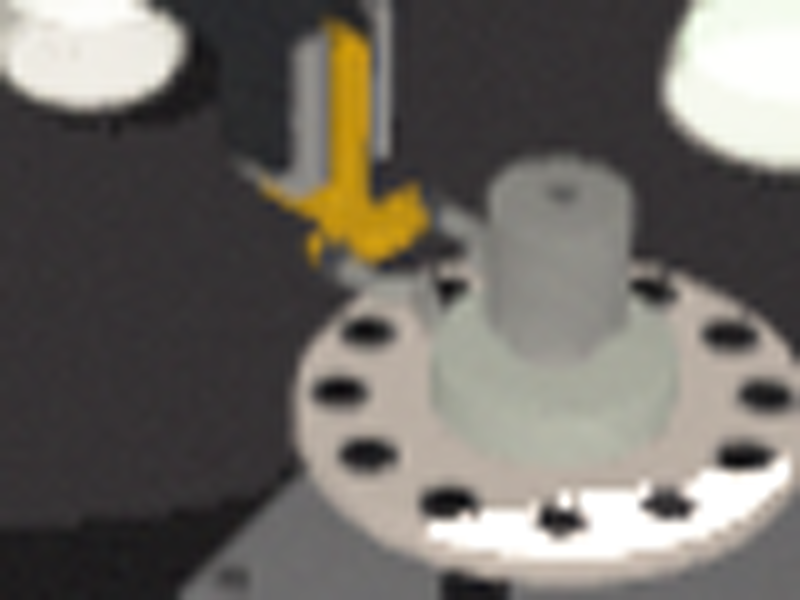

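Contact came at TCP z 0.0838, so the underside is at 0.0748, matching the boss top seen in the images. The picture shows the legs just over the boss edge. Now push, with the clip about 1 mm above the boss.

Run:
```python
from h import *
ax=np.array([.5092,-.2238]); x=ax[0]+.0003; z=.0848
for dy in(.050,.044):
    print(manip.servo_line([x,ax[1]+dy,z],.02,until_force=8 if dy==.050 else 18)); st(dy)
```

```text
False
0.05 t11.76 tcp [ 0.5095 -0.1737  0.0848] F [-0.21 -1.24 -0.11] w0.0093 gf48.7
False
0.044 t12.21 tcp [ 0.5097 -0.179   0.0847] F [2.31 4.96 0.08] w0.0094 gf48.7
```

Run:
```python
from h import *
ax=np.array([.5092,-.2238]); x=ax[0]+.0003; z=.0848
for dy in(.041,.038,.0355):
    r=manip.servo_line([x,ax[1]+dy,z],.012,until_force=14); st((dy,r))
    if r: break
else:
    print(manip.servo_line([x,ax[1]+.029,z],.008,until_force=9)); st("stop")
```

```text
(0.041, False) t12.61 tcp [ 0.5099 -0.1835  0.085 ] F [ 2.9  -0.59 -0.44] w0.0093 gf48.8
(0.038, False) t13.01 tcp [ 0.5098 -0.1868  0.085 ] F [ 1.89 -5.27 -0.49] w0.0095 gf48.8
(0.0355, False) t13.37 tcp [ 0.5095 -0.1887  0.0848] F [ 2.02 -4.72 -0.99] w0.0094 gf48.8
True
stop t13.93 tcp [ 0.5095 -0.191   0.0845] F [0.32 2.33 3.5 ] w0.0093 gf49.3
```

The push force reversed as the legs snapped shut, then the stop face was met at a TCP offset of 33 mm, as expected. Releasing and checking.

Run:
```python
from h import *
manip.command_gripper(.035); o=st("open"); t=o["tcp_pos"]
manip.servo_line([t[0],t[1],.2],.1)
manip.move_to([.38,.10,.25],Rt(-np.pi/2)); st("away")
ax=np.array([.5092,-.2238])
crops=[]
for n in("top","scene"):
    p,d=manip.snapshot(n);W=cloud(n,d)
    hsv=cv2.cvtColor(p,cv2.COLOR_RGB2HSV);yel=cv2.inRange(hsv,(18,110,50),(36,255,255))>0
    near=np.hypot(W[...,0]-ax[0],W[...,1]-ax[1])<.07
    T=W[yel&near&(W[...,2]>.105)]; C=W[yel&near&(W[...,2]<.09)&(W[...,2]>.07)]
    for nm,P in(("tabtop",T),("crown",C)):
        if len(P)>2: print(n,nm,len(P),P.mean(0).round(4),P.min(0).round(4),P.max(0).round(4))
    H=W[near&~yel&(W[...,2]>.104)&(W[...,2]<.115)&(np.hypot(W[...,0]-ax[0],W[...,1]-ax[1])<.018)]
    if len(H)>2:print(n,"head",H.mean(0).round(4))
    u,v=pix(n,[ax[0],ax[1],.08]).astype(int)
    crops.append(cv2.resize(p[v-35:v+35,u-35:u+35,::-1],(400,400),interpolation=cv2.INTER_CUBIC))
cv2.imwrite("pics/final.png",np.hstack(crops))
```

```text
open t14.29 tcp [ 0.5096 -0.1915  0.0844] F [0.1  0.19 0.11] w0.0351 gf0.0
away t16.82 tcp [0.3807 0.0995 0.2499] F [-1.06  0.28  0.64] w0.0353 gf0.0
top tabtop 38 [ 0.5067 -0.1906  0.1151] [ 0.5026 -0.2012  0.1068] [ 0.5129 -0.1796  0.1206]
top crown 21 [ 0.5094 -0.2083  0.0798] [ 0.4968 -0.2124  0.0741] [ 0.5219 -0.2038  0.0838]
top head [ 0.5088 -0.2227  0.1088]
scene tabtop 89 [ 0.5072 -0.1943  0.1124] [ 0.5025 -0.2044  0.105 ] [ 0.5158 -0.1808  0.1185]
scene crown 74 [ 0.5046 -0.1974  0.0831] [ 0.495  -0.2141  0.0756] [ 0.5137 -0.1813  0.09  ]
scene head [ 0.5087 -0.2255  0.108 ]
```

View pics/final.png

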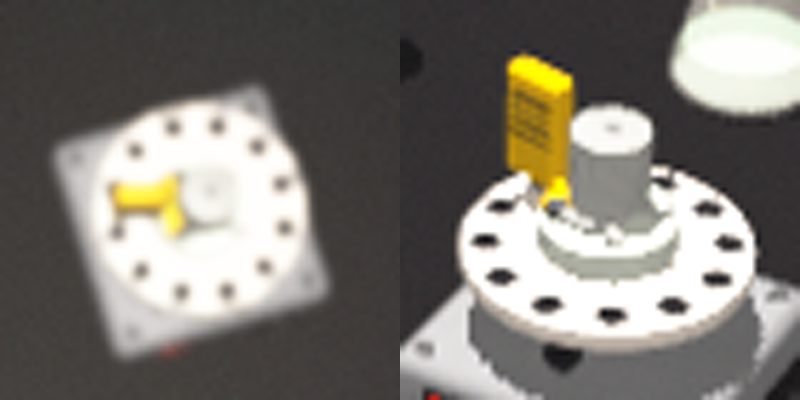

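The clip is in the groove with its tab upright beside the head (scene crop (540,120)). In the top view the tab centre puts the seat about 1.3 mm from the axis. Groove play limits any tilt to about 0.06 rad. The fingers are clear, so I hand in.

```bash
python3 -c "
from bench import manip
manip.pause(.5);print(manip.sign_off())"
```

```text
the job is handed in; nothing more can be done
None
```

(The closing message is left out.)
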